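Lock the bite-fork holder onto the flat of the transfer-stand rod

ROBOT

A 6-joint arm with a two-finger parallel gripper is mounted at the origin on the work surface. World frame = base frame: x ahead of the robot, y to its left, z up, the work surface at z = 0. Lengths are in mm, angles in degrees, forces in N, time in s.
With the tool pointing down it reaches from about 350 to 850 mm from the base axis. Payload 8.1 kg.
Tool frame: the origin (TCP) lies at the very end of the fingers, on their centre line; the grasp point (between the pads) lies 19 mm behind it; z points along the fingers, y is the line along which they close (so a half turn about z gives the same grasp; the last joint's range is limited). The gripper opens to 85 mm and grips with 20 to 120 N. Pads are 22 mm wide; open, the fingers measure 114 mm over their backs; the gripper's body (76 mm by 85 mm) begins 54 mm behind the grasp point. The pads swing forward as they close: fully open they stand 13 mm farther back than shut.
Start: joints at [68.675, 7.471, 85.268, -0, 87.261, -4.893], TCP at [169.709, 575.503, 231.292] pointing down, gripper open.
Joint ranges: [-169.43, 169.43], [-51.17, 129.36], [1.28, 143.12], [-76.62, 256.62], [0, 156.53], [-152.29, 152.29]. Speed limits (degrees/s): [136.94, 136.94, 159.86, 180, 180, 180].

INTERFACE

Orientations are given as [roll, pitch, yaw] about the fixed x, y, z axes, in that order (R = Rz(yaw) Ry(pitch) Rx(roll)).
In Python, from bench import * gives the robot as it stands.
- The arm moves only by the tool play_rows, never from a script. Its argument "increments" is a list of rows, each a list of 3 entries, a list of its own where there are three numbers: the gripper's target within -1 to 1 (fully open at 1, half-way at 0, shut at -1), then the shift along the tool's x, y, z in mm, then the turn about the tool's z in rad. A call has 1 to 12 rows; each row shifts and turns the commanded pose from where the row before left it, along the tool's axes as they then stand; what a row does not reach is not made up. A row lasts 1/12 s, in which the tool goes at most 41.7 mm and 7.16 degrees, less where a joint would pass 70% of its speed; a pose out of reach is approached as far as the arm can. A call is refused whole if a number of a shift passes 41.7 or a number of a turn 0.125, either way. A call with a gripper value outside its range is refused whole. The fingers move at their own pace and stop on an object; "force" is the grip in N (left out, the last holds). Time passes only in rows, so rows that do not move let the fingers close. It gives the time, the measured TCP pose, the force, the opening and the grip force at its end, in the units of the state.
- sense(): the state, without advancing time (a new reading comes with each control period).
- snapshot(name): name is "side" or "top" or "wrist"; returns a dict with "color" (420x560x3 uint8, red, green, blue), "intrinsics" (3x3 intrinsics, pixels), "world_from_camera" (4x4, takes a point from camera to world coordinates). Camera axes: x right, y down, z forward; pixel columns grow to the right and rows downward; lengths in mm; the calibration is good to about 2 mm. A picture is of the moment at which its call begins. There is no depth.
- hand_in(): hands the job in; it is judged then, once.
Trained networks look in a picture, given as the dict that the camera call returned (one of the last four; its "shot" number tells which), for a name from the list of things; names that differ only in an ending like _2 or _b are one class to them, and where a whole thing is asked for, a point or a joint stands for the part that bears it (a point fixed in the world has none). Each returns a list of dicts, best first, with "p" (0 to 1); they miss things now and then, are a little off and sometimes report something else, mostly with a low value. They report only what shows in the picture. A call takes as long as a camera call.
- find_in(query, picture): "xyz" ([x, y, z] in mm, in the coordinates of the camera as it stood for that picture, good to about 4 mm: the middle of the surface that is visible of it).
- regions_of(query, picture): "mask" (420x560 bool, what is visible of it).
- pinpoint(query, picture): "xyz" ([x, y, z] in mm, in the coordinates of the camera as it stood for that picture, good to about 4 mm: a listed point, or the origin of a listed thing).
The state is a dict: "time": time; "joint_pos": joint angles; "qd": joint speeds; "joint_efforts": joint torques, N m; "tool_pos": TCP position; "tcp_rot": TCP orientation; "ft_force": force on the tool from outside, world axes, zero at the start; "wrist_torque": the same for the moment, N m; "finger_gap": finger opening in mm; "grip_force": force on a finger pad.
Only numpy, scipy, OpenCV 4.12 (cv2) and the standard library are available. Lean on these libraries where they do the work, as an engineer would, in place of code of your own. Each camera call takes 0.05 s, during which the arm holds its last target. There are 200 camera calls.

TASK

The bite-fork holder on the facebow transfer stand has come loose and hangs down. Turn its collar on the rod until its thumbscrew squarely faces the rod's flat, then tighten the thumbscrew finger-tight on the flat: firm, but not so hard that it bruises the rod, and never screwed down on the round. Leave the things around it where they are.

Things in the scene. Friction and masses are not known exactly. Their poses are not given: they have to be found in the camera images.
- stand: Facebow transfer stand, fixed: aluminium base plate 150 x 220 mm, 18 mm high, with a square post (clamp block 40 x 30 mm, top 167 mm high) at y = -90 mm that carries the rod. Origin: centre of the underside; the rod runs along its y axis, the bite fork reaches towards its -x, to the robot's side.
- rod: Steel rod, 20 mm diameter, level along the stand's y, axis 150 mm above the counter, from the post to 55 mm beyond the collar. One flat, 11 mm wide, 1.2 to 2 mm deep, is milled along its whole length. It does not turn. Origin: on the rod axis, in the middle of the collar; z points square out of the flat, up to 12 degrees off straight up.
- collar: Fork holder: aluminium collar, 38 mm outside diameter, 22 mm wide, screw boss up to 23 mm from the axis. It turns on the rod (stiff, 0.15 N m, stays where it is left) and cannot slide. Origin: on the rod axis; y along the rod, z out along the thumbscrew, x away from the fork. At the start the fork hangs 0.42 to 0.75 rad below level and the thumbscrew leans as far from upright, towards the fork.
- fork_neck (a point): Where the stem meets the bite fork, 95 mm from the rod axis along the collar's -x. The stem is a steel bar 8 mm thick, free from 32 to 98 mm; the horseshoe fork, 3 mm thick, 68 mm wide, ends at 165 mm. Axes as the collar's.
- screw: Thumbscrew, radial in the collar: flat steel spade head 30 x 8 x 18 mm on a 7 mm shank. Origin: middle of the head, about 52 mm from the rod axis; x along the head's 30 mm width, y square to its flats, z outwards along the screw. Clockwise seen from outside (negative about z) screws it in, 0.9 mm a radian. It starts clear of the rod, runs with 0.12 N m of drag and stays where it is left.
- screw_tip_end (a point): End of the screw's 5 mm point, inside the collar. Facing the flat it meets it after 1.7 to 3.1 rad of turning (not known: the milled depth differs); then the torque climbs by about 0.7 N m a radian. Finger-tight is 0.2 to 0.3 N m on the head; above 0.34 N m bruises the rod. A grip of N newtons on the flats gives way at about 0.03 x N newton metres. Axes as the screw's.
- cast: Plaster dental cast, 62 x 60 x 28 mm, lying loose beside the stand; leave it. Origin: centre of the underside.
- pliers: Orthodontic pliers, steel, 130 mm long, 50 mm wide, 12 mm high, lying loose beside the stand; leave them. Origin: under the pivot, handles towards -x.
- bottle: White plastic bottle, 48 mm diameter, 115 mm high, standing loose beside the stand; leave it. Origin: centre of the underside.

How it is judged:
By the outcome, as a careful person would: the job done as asked, in the order asked, and still so for the second after the job is handed in, with the robot touching nothing.
It also fails if it takes over 64 s, if anything falls off the work surface, if the arm or the gripper's body presses on something with over 40 N, if the wrist force passes 120 N, or if a joint passes its speed limit or range.

## Working session

There is one attempt and no reset: what is moved stays moved. The work goes in short steps, Python scripts to look and compute and a tool call to move; the robot and the scene stay as the last step left them, time stands still between calls to the robot, and variables do not carry over. Pictures are saved under pics/ and viewed, at most 10 in all, crops included, and the job is handed in when it is done.

Besides the shell and the picture viewer there is one more tool, called as a command line: name --argument value ..., lists and objects as JSON in quotes. play_rows: Moves the arm, as the interface text tells. Its arguments: {"type":"object","properties":{"increments":{"type":"array","items":{"type":"array"}},"force":{"type":"number"}},"required":["increments"]}

```bash
mkdir -p pics; ls
cat > h.py <<'E'
from bench import *
import numpy as np, cv2
from scipy.spatial.transform import Rotation as R
def w(p,xyz): return (p["world_from_camera"]@np.r_[xyz,1])[:3]
def save(p,n): cv2.imwrite(f"pics/{n}.png",p["color"][:,:,::-1])
def px(p,X):
    c=np.linalg.inv(p["world_from_camera"])@np.r_[X,1]; u=p["intrinsics"]@c[:3]; return u[:2]/u[2]
def ray(p,uv):
    d=np.linalg.inv(p["intrinsics"])@[uv[0],uv[1],1]; M=p["world_from_camera"]; return M[:3,3],M[:3,:3]@d
E
python3 - <<'E'
from h import *
s=sense(); print(s)
for n in ["side","top","wrist"]:
    p=snapshot(n); save(p,n+"0")
    print(n,p["world_from_camera"][:3].round(2).tolist(),p["intrinsics"][0,0])
    for q in ["stand","rod","collar","fork_neck","screw","screw_tip_end","cast","pliers","bottle"]:
        try:
            r=pinpoint(q,p)[:1]; print(q,[(w(p,a["xyz"]).round(1).tolist(),round(a["p"],2),px(p,w(p,a["xyz"])).round().tolist()) for a in r])
        except Exception as e: print(q,e)
E
```

```text
pics
{'time': 0.0, 'joint_pos': array([ 6.86762789e+01,  7.51588391e+00,  8.53316748e+01,  1.56261690e-03,
        8.72610997e+01, -4.89320069e+00]), 'qd': array([-0.02653156, -0.00182298, -0.06363775,  0.10596998, -0.0289057 ,
        0.15687037]), 'joint_efforts': array([-1.41941997e-03, -5.69377041e+01, -5.00543904e+01, -3.05128915e-04,
        1.48288527e-02,  8.10839396e-06]), 'tool_pos': array([169.47558023, 574.97831236, 230.21338725]), 'tcp_rot': array([-1.79891871e+02, -1.08234165e-02,  1.63569393e+02]), 'ft_force': array([ 0.07697449, -1.05298274,  0.177309  ]), 'wrist_torque': array([ 0.01805265,  0.02252355, -0.03728391]), 'grip_force': 0.0, 'finger_gap': 85.35537498748387}
side [[0.73, -0.38, 0.56, -71.65], [-0.68, -0.43, 0.59, -676.59], [0.02, -0.82, -0.58, 796.39]] 462.98021487973915
stand [([646.8, -79.2, -3.7], 0.81, [322.0, 258.0])]
rod [([656.7, -56.7, 145.2], 0.79, [322.0, 207.0])]
collar [([656.0, -57.1, 144.7], 0.74, [322.0, 207.0])]
fork_neck [([584.1, -39.8, 83.6], 0.71, [296.0, 235.0])]
screw [([619.7, -44.5, 192.7], 0.51, [309.0, 194.0])]
screw_tip_end [([64
[... 308 characters left out ...]
594174
stand [([650.5, -74.6, -4.1], 0.83, [306.0, 196.0])]
rod [([656.4, -51.7, 152.0], 0.67, [301.0, 184.0])]
collar [([652.4, -55.5, 153.6], 0.64, [302.0, 186.0])]
fork_neck [([581.7, -36.2, 90.0], 0.66, [294.0, 216.0])]
screw [([618.5, -43.6, 190.3], 0.46, [298.0, 197.0])]
screw_tip_end [([647.3, -56.2, 155.1], 0.56, [303.0, 188.0])]
cast [([668.0, 403.2, 1.1], 0.81, [142.0, 187.0])]
pliers [([518.0, -340.5, 1.7], 0.59, [397.0, 242.0])]
bottle [([485.3, 378.5, 1.1], 0.7, [148.0, 250.0])]
wrist [[0.28, 0.92, 0.27, 100.57], [0.96, -0.27, -0.08, 594.55], [0.0, 0.28, -0.96, 374.51]] 371.8861945694172
stand []
rod []
collar []
fork_neck []
screw []
screw_tip_end []
cast []
pliers []
bottle []
```

Run:
```python
import cv2,numpy as np
a=cv2.imread("pics/side0.png")[130:300,240:420]; b=cv2.imread("pics/top0.png")[130:260,230:380]
a=cv2.resize(a,None,fx=2.6,fy=2.6,interpolation=cv2.INTER_CUBIC);b=cv2.resize(b,(320,277),interpolation=cv2.INTER_CUBIC)
c=np.zeros((600,800,3),np.uint8);c[:a.shape[0],:a.shape[1]]=a;c[:277,470:790]=b
w=cv2.imread("pics/wrist0.png");c[290:530,470:790]=cv2.resize(w,(320,240))
cv2.imwrite("pics/m0.png",c)
```

```text
(no output)
```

View pics/m0.png

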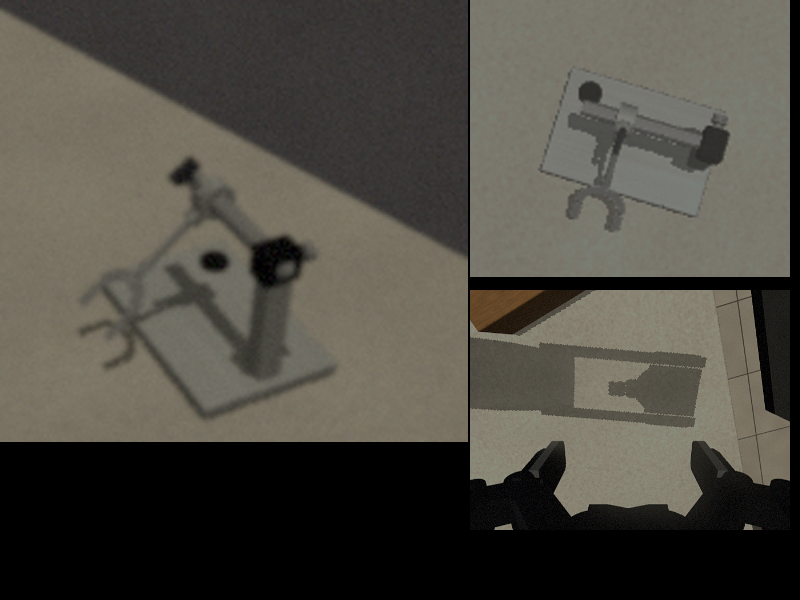

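play_rows --increments '[[1,[-26.7,-16.7,1.2],0],[1,[-26.7,-16.7,1.2],0],[1,[-26.7,-16.7,1.2],0],[1,[-26.7,-16.7,1.2],0],[1,[-26.7,-16.7,1.2],0],[1,[-26.7,-16.7,1.2],0],[1,[-26.7,-16.7,1.2],0],[1,[-26.7,-16.7,1.2],0],[1,[-26.7,-16.7,1.2],0],[1,[-26.7,-16.7,1.2],0],[1,[-26.7,-16.7,1.2],0],[1,[-26.7,-16.7,1.2],0]]'

```text
time: 2.5
tool_pos: [421.2, 291.4, 217.1]
tcp_rot: [180.0, 0.0, 163.6]
ft_force: [0.8, 0.6, 0.3]
finger_gap: 85.0
grip_force: 0.0
```

play_rows --increments '[[1,[-26.7,-16.7,0],0],[1,[-26.7,-16.7,0],0],[1,[-26.7,-16.7,0],0],[1,[-26.7,-16.7,0],0],[1,[-26.7,-16.7,0],0],[1,[-26.7,-16.7,0],0],[1,[-26.7,-16.7,0],0],[1,[-26.7,-16.7,0],0],[1,[-26.7,-16.7,0],0],[1,[-26.7,-16.7,0],0],[1,[-26.7,-16.7,0],0],[1,[-26.7,-16.7,0],0]]'

```text
time: 3.5
tool_pos: [671.8, 8.4, 216.8]
tcp_rot: [180.0, 0.0, 163.6]
ft_force: [0.6, 0.7, -0.2]
finger_gap: 85.2
grip_force: 0.0
```

play_rows --increments '[[1,[0,0,0],0.124],[1,[0,0,0],0.124],[1,[0,0,0],0.124],[1,[0,0,0],0.124],[1,[0,0,0],0.124],[1,[0,0,0],0.124],[1,[0,0,0],0.124],[1,[0,0,0],0.124],[1,[0,0,0],0.124],[1,[0,0,0],0.124],[1,[0,0,0],0.124],[1,[0,0,0],0.124]]'

```text
time: 4.5
tool_pos: [670.9, 9.8, 216.8]
tcp_rot: [-180.0, 0.0, 78.0]
ft_force: [0.3, 0.1, -1.0]
finger_gap: 85.3
grip_force: 0.0
```

Run:
```python
from h import *
s=sense(); print(s["time"],s["tool_pos"],s["tcp_rot"],s["joint_pos"][5])
p=snapshot("wrist"); save(p,"w1")
for q in ["rod","collar","fork_neck","screw","screw_tip_end"]:
    r=pinpoint(q,p)[:1]; print(q,[(w(p,a["xyz"]).round(1).tolist(),round(a["p"],2),px(p,w(p,a["xyz"])).round().tolist()) for a in r])
```

```text
4.5 [670.94382005   9.79989832 216.79531099] [-1.79993325e+02  2.79480421e-03  7.79596828e+01] 8.502123626068865
rod [([652.0, -58.7, 149.5], 0.55, [271.0, 321.0])]
collar [([652.3, -56.2, 149.1], 0.83, [271.0, 317.0])]
fork_neck [([582.9, -35.0, 85.4], 0.87, [183.0, 265.0])]
screw [([619.9, -46.9, 191.2], 0.56, [207.0, 358.0])]
screw_tip_end [([647.4, -60.0, 157.8], 0.58, [264.0, 332.0])]
```

View pics/w1.png

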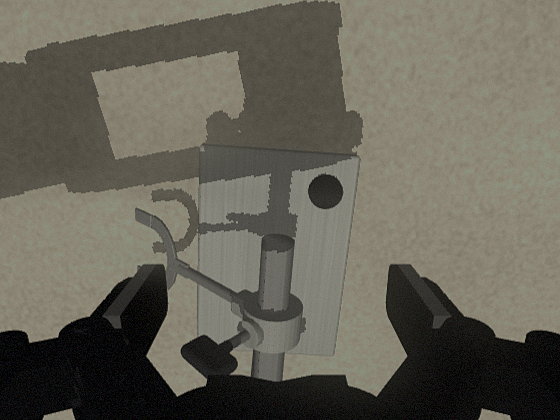

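play_rows --increments '[[1,[8,0,20],0],[1,[8,-3,15],0],[1,[6,0,15],0],[1,[0,0,0],0]]'

```text
time: 5.13
tool_pos: [670.4, 33.2, 162.4]
tcp_rot: [-179.7, 0.0, 78.5]
ft_force: [-0.7, -0.1, -1.2]
finger_gap: 85.6
grip_force: 0.0
```

Run:
```python
from h import *
s=sense(); print(s["time"],s["tool_pos"],s["tcp_rot"],s["ft_force"],s["wrist_torque"])
p=snapshot("wrist"); save(p,"w2"); np.savez("w2.npz",M=p["world_from_camera"],K=p["intrinsics"])
print(p["world_from_camera"])
for q in ["rod","collar","fork_neck","screw","screw_tip_end"]:
    r=pinpoint(q,p)[:1]; print(q,[(w(p,a["xyz"]).round(1).tolist(),round(a["p"],2),px(p,w(p,a["xyz"])).round().tolist()) for a in r])
X=px(p,np.array([669,2,150]));print(X)
u,v=X.astype(int)
c=p["color"][max(0,v-60):v+60,u-80:u+80,::-1]
c=cv2.convertScaleAbs(c,alpha=1.6)
cv2.imwrite("pics/w2c.png",cv2.resize(c,None,fx=5,fy=5,interpolation=cv2.INTER_CUBIC)); print(max(0,v-60),u-80)
```

```text
5.1333 [670.3711183   33.22253821 162.36863376] [-1.79651510e+02  3.75501869e-02  7.84652742e+01] [-0.71515059 -0.05563767 -1.15691477] [0.0298707  0.03003516 0.02300132]
[[ 9.79897293e-01 -1.89871574e-01 -6.12378995e-02  6.84075898e+02]
 [-1.99411419e-01 -9.41446396e-01 -2.71870870e-01  1.01462771e+02]
 [-6.03164963e-03  2.78617066e-01 -9.60383335e-01  3.05561727e+02]
 [ 0.00000000e+00  0.00000000e+00  0.00000000e+00  1.00000000e+00]]
rod []
collar []
fork_neck [([582.7, -36.2, 85.0], 0.7, [174.0, 330.0])]
screw []
screw_tip_end []
[288.97824647 314.34942316]
254 208
```

View pics/w2c.png

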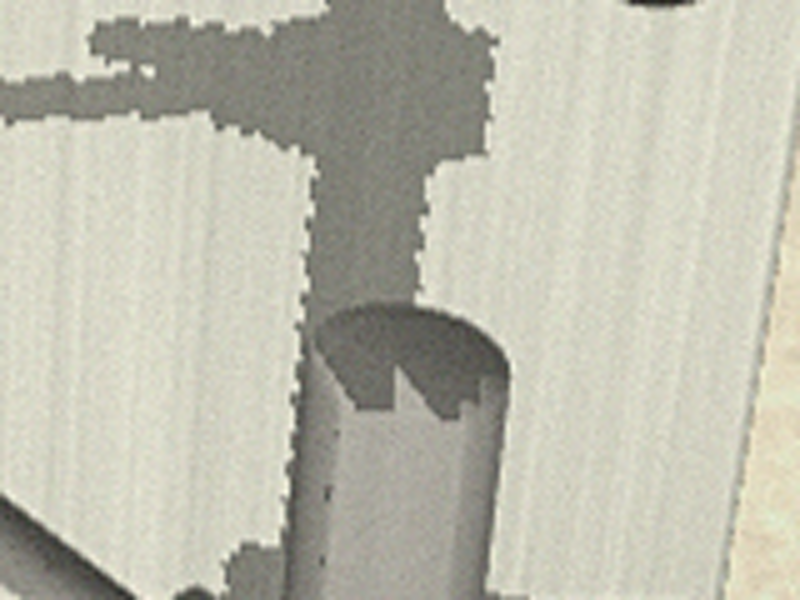

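Run:
```python
import cv2,numpy as np
g=cv2.imread("pics/w2.png")[:,:,1].astype(float)
g=cv2.GaussianBlur(g,(3,5),0)
for r in range(340,400,8):
    print(r,g[r-2:r+3,258:316].mean(0).round().astype(int).tolist())
c=cv2.convertScaleAbs(cv2.imread("pics/w2.png")[300:420,180:340],alpha=1.6)
cv2.imwrite("pics/w2d.png",cv2.resize(c,None,fx=5,fy=5,interpolation=cv2.INTER_NEAREST))
```

```text
340 [132, 131, 131, 133, 134, 133, 134, 129, 104, 75, 65, 71, 77, 81, 84, 87, 89, 95, 104, 108, 107, 107, 107, 105, 104, 105, 106, 106, 105, 106, 107, 107, 107, 108, 107, 106, 105, 104, 101, 100, 101, 102, 102, 98, 93, 89, 87, 85, 78, 73, 89, 120, 133, 131, 129, 130, 133, 134]
348 [131, 130, 131, 133, 134, 134, 129, 104, 75, 63, 68, 75, 80, 84, 86, 89, 95, 103, 107, 107, 107, 106, 106, 105, 105, 105, 106, 107, 107, 107, 107, 107, 106, 105, 106, 106, 105, 105, 104, 104, 106, 104, 98, 93, 89, 87, 84, 78, 73, 87, 117, 131, 129, 128, 130, 133, 133, 131]
356 [129, 130, 133, 133, 133, 134, 120, 87, 63, 65, 73, 78, 82, 85, 87, 91, 100, 106, 107, 106, 105, 104, 104, 104, 104, 105, 106, 106, 106, 106, 107, 106, 105, 105, 104, 104, 103, 103, 104, 104, 102, 98, 92, 89, 87, 84, 78, 72, 86, 117, 131, 130, 128, 130, 133, 133, 130, 129]
364 [85, 89, 94, 96, 97, 94, 80, 64, 62, 68, 75, 80, 83, 84, 87, 97, 105, 106, 105, 105, 106, 105, 104, 103, 104, 105, 106, 106, 106, 106, 106, 105, 105, 105, 105, 104, 102, 102, 102, 102, 97, 91, 88, 86, 83, 77, 71, 85, 117, 131, 129, 127, 130, 133, 133, 129, 128, 
[... 286 characters left out ...]
1, 31, 30, 31, 33, 34, 36, 39, 44, 48, 52, 53, 57, 70, 78, 79, 81, 81, 80, 81, 80, 76, 71, 69, 68, 65, 59, 56, 54, 51, 49, 45, 41, 39, 36, 34, 33, 31, 29, 28, 28, 29, 28, 27, 27, 27, 27, 27, 27, 27, 27, 27, 26, 28, 27, 27, 28]
388 [21, 21, 20, 21, 22, 20, 19, 21, 21, 20, 21, 21, 20, 21, 23, 22, 21, 21, 22, 22, 22, 23, 23, 25, 23, 21, 21, 22, 20, 21, 22, 21, 20, 21, 21, 21, 21, 21, 21, 22, 23, 23, 22, 21, 23, 24, 22, 23, 24, 25, 24, 24, 23, 22, 22, 23, 24, 24]
396 [16, 18, 18, 16, 17, 19, 20, 18, 17, 17, 16, 16, 17, 18, 19, 19, 19, 19, 18, 18, 19, 19, 19, 19, 19, 19, 20, 20, 18, 18, 19, 18, 17, 17, 19, 20, 20, 20, 20, 20, 20, 18, 18, 20, 22, 22, 21, 20, 19, 19, 21, 22, 20, 18, 19, 20, 22, 21]
```

View pics/w2d.png

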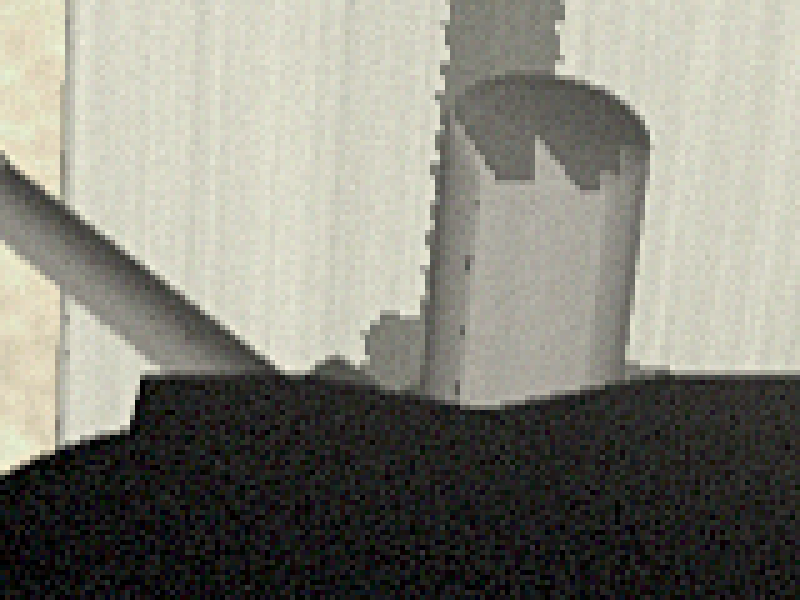

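```bash
cat > fit.py <<'E'
import numpy as np
from scipy.optimize import least_squares
d=np.load("w2.npz");M,K=d["M"],d["K"];Mi=np.linalg.inv(M)
obs={340:(266,275.4,301.3,308.5),348:(265.2,274.4,300,307.5),356:(264.5,273.7,299.3,306.5),364:(None,272.8,298.2,305.5)}
C=M[:3,3]
def angs(r,u,yaw,x0,z0):
    # ray in rod section plane; returns (s,h) 2D ray
    D=M[:3,:3]@np.linalg.inv(K)@[u,r,1]
    ex=np.array([np.cos(yaw),np.sin(yaw),0]);P=np.array([x0,-56,z0])
    return np.array([(C-P)@ex,C[2]-z0]),np.array([D@ex,D[2]])
def res(t):
    yaw,x0,z0=t;o=[]
    for r,e in obs.items():
        for k,sg in ((0,-1),(3,1)):
            if e[k] is None: continue
            c,dd=angs(r,e[k],yaw,x0,z0);dd=dd/np.linalg.norm(dd)
            o.append(((c[0]*dd[1]-c[1]*dd[0])*-1*1-sg*-10*-1) if 0 else (-(c[0]*dd[1]-c[1]*dd[0])*-1*-1))
            # signed distance of axis from ray
            o[-1]=(-(c[0])*-dd[1]-c[1]*dd[0])*-1; o[-1]=abs(o[-1])-10
    o.append((z0-150)/1.0); return o
s=least_squares(res,[np.radians(-14),654,150]);yaw,x0,z0=s.x
print("yaw",np.degrees(yaw),x0,z0,np.round(s.fun,2))
for r,e in obs.items():
    a=[]
    for k in (1,2):
        c,dd=angs(r,e[k],yaw,x0,z0);t=np.roots([dd@dd,2*c@dd,c@c-100]);q=c+min(t.real)*dd
        a.append(np.degrees(np.arctan2(q[0],q[1])))
    print(r,np.round(a,1),"mid",np.round(np.mean(a),1),"half",np.round((a[1]-a[0])/2,1))
E
python3 fit.py
```

```text
yaw -16.73254690841843 652.1731210813693 150.11873657314916 [0.3  0.17 0.31 0.21 0.27 0.24 0.28 0.12]
340 [-38.3  34.5] mid -1.9 half 36.4
348 [-38.8  33.6] mid -2.6 half 36.2
356 [-38.4  34.7] mid -1.8 half 36.5
364 [-38.5  34.5] mid -2.0 half 36.5
```

play_rows --increments '[[1,[0,0,-30],0],[1,[0,0,-30],0],[1,[0,0,-12],-0.124],[1,[0,0,0],-0.124],[1,[0,0,0],-0.124],[1,[0,0,0],-0.124],[1,[0,0,0],-0.124],[1,[0,0,0],-0.124],[1,[0,0,0],-0.124],[1,[0,0,0],-0.124],[1,[0,0,0],-0.124],[1,[0,0,0],-0.124]]'

```text
time: 6.43
tool_pos: [672.9, 31.5, 240.2]
tcp_rot: [180.0, 0.1, 149.7]
ft_force: [0.0, -0.4, 0.0]
finger_gap: 85.5
grip_force: 0.0
```

play_rows --increments '[[1,[0,0,0],-0.124],[1,[0,0,0],-0.124],[1,[6,-22,0],0],[1,[6,-22,0],0],[1,[6,-22,0],0],[1,[6,-22,0],0],[1,[0,0,0],0]]'

```text
time: 7.02
tool_pos: [623.5, -49.4, 240.3]
tcp_rot: [-179.9, 0.1, 163.4]
ft_force: [-0.1, 0.1, -0.1]
finger_gap: 85.6
grip_force: 0.0
```

Run:
```python
from h import *
s=sense(); print(s["time"],s["tool_pos"],s["tcp_rot"],s["joint_pos"][5],s["ft_force"],s["wrist_torque"])
p=snapshot("wrist"); save(p,"w3"); np.savez("w3.npz",M=p["world_from_camera"],K=p["intrinsics"])
for q in ["rod","collar","fork_neck","screw","screw_tip_end"]:
    r=pinpoint(q,p)[:1]; print(q,[(w(p,a["xyz"]).round(1).tolist(),round(a["p"],2),px(p,w(p,a["xyz"])).round().tolist()) for a in r])
u,v=px(p,np.array([625,-46,180])).astype(int);print(u,v)
c=cv2.convertScaleAbs(p["color"][max(0,v-90):v+60,u-100:u+100,::-1],alpha=1.6)
cv2.imwrite("pics/w3c.png",cv2.resize(c,None,fx=4,fy=4,interpolation=cv2.INTER_CUBIC)); print(max(0,v-90),u-100)
```

```text
7.0167 [623.53450975 -49.36333094 240.26490365] [-1.79915776e+02  9.28206877e-02  1.63405022e+02] -82.56841291352532 [-0.09739729  0.09625779 -0.05584784] [-0.02843706  0.07267082 -0.02929856]
rod []
collar [([649.5, -55.1, 150.6], 0.78, [281.0, 246.0])]
fork_neck [([582.0, -35.4, 82.4], 0.74, [280.0, 131.0])]
screw [([620.2, -46.9, 191.3], 0.81, [281.0, 224.0])]
screw_tip_end []
284 224
134 184
```

View pics/w3c.png

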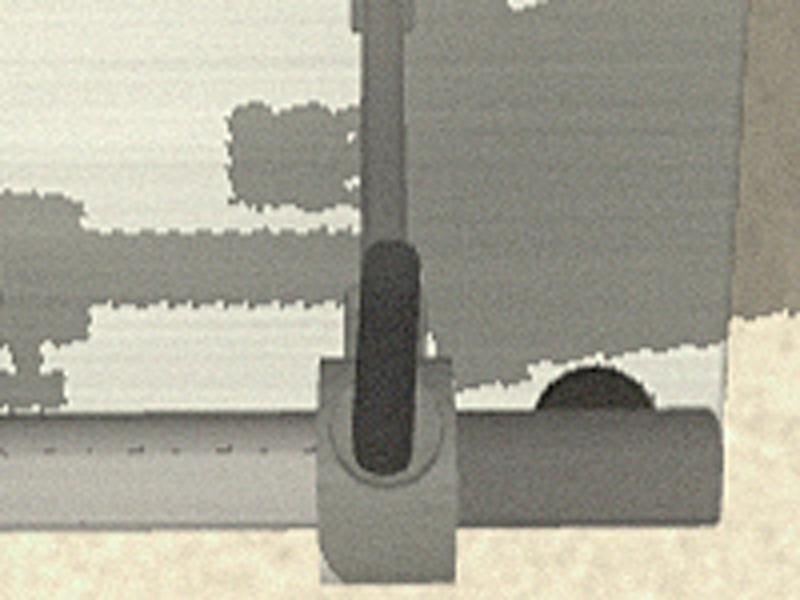

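play_rows --increments '[[1,[4,1.5,23],0],[1,[0,0,23],0],[1,[0,0,22],0],[0,[0,0,0],0],[-0.5,[0,0,0],0],[-0.5,[0,0,0],0],[-1,[0,0,0],0],[-1,[0,0,0],0],[-1,[0,0,0],0],[-1,[0,0,0],0]]' --force 25

```text
time: 8.15
tool_pos: [621.2, -46.2, 172.7]
tcp_rot: [-179.7, 0.1, 163.5]
ft_force: [-5.9, -11.8, 5.4]
finger_gap: 7.7
grip_force: 28.8
```

Run:
```python
from h import *
s=sense(); print(s)
```

```text
{'time': 8.15, 'joint_pos': array([ -8.80302216,  12.78013   ,  85.49431859,  -0.29267763,
        81.64867134, -82.25782938]), 'qd': array([-0.12430584, -0.05897687,  0.02413015,  1.09961669, -0.22428927,
       -0.17531653]), 'joint_efforts': array([  5.96035838, -57.64613628, -47.77354002,   3.29763316,
        -1.0803806 ,   0.19083045]), 'tool_pos': array([621.15210585, -46.24834234, 172.65969762]), 'tcp_rot': array([-1.79723351e+02,  1.15090456e-01,  1.63497400e+02]), 'ft_force': array([ -5.91464397, -11.81266964,   5.36008011]), 'wrist_torque': array([-1.97287026,  0.79050998,  0.18236661]), 'grip_force': 28.768069446086884, 'finger_gap': 7.658717238095349}
```

play_rows --increments '[[-1,[-3.5,-0.5,-2.8],0],[-1,[-3.8,-0.5,-2.6],0],[-1,[-4.0,0,-2.2],0],[-1,[-4.2,0,-1.9],0],[-1,[-4.3,0,-1.5],0],[-1,[-4.5,0,-1.2],0],[-1,[-4.5,0,-0.7],0],[-1,[-4.5,0,-0.4],0],[-1,[0,0,0],0],[-1,[0,0,0],0]]'

```text
time: 8.98
tool_pos: [651.4, -55.1, 183.5]
tcp_rot: [-179.8, -0.2, 163.5]
ft_force: [-4.9, -6.5, -2.5]
finger_gap: 7.5
grip_force: 26.2
```

```bash
cat > look.py <<'E'
import sys
from h import *
s=sense(); print({k:np.round(v,2) for k,v in s.items() if k not in("qd","joint_efforts")})
for n in ["wrist","side","top"]:
    p=snapshot(n)
    for q in ["collar","fork_neck","screw"]:
        r=pinpoint(q,p)[:1]; print(n,q,[(w(p,a["xyz"]).round(1).tolist(),round(a["p"],2)) for a in r])
    if n=="wrist":
        save(p,sys.argv[1]);np.savez(sys.argv[1]+".npz",M=p["world_from_camera"],K=p["intrinsics"])
E
python3 look.py w4
```

```text
{'time': np.float64(8.98), 'joint_pos': array([ -9.25,  17.31,  79.02,  -0.14,  83.88, -82.74]), 'tool_pos': array([651.35, -55.11, 183.47]), 'tcp_rot': array([-179.84,   -0.19,  163.5 ]), 'ft_force': array([-4.9 , -6.48, -2.46]), 'wrist_torque': array([-0.81,  1.05,  0.18]), 'grip_force': np.float64(26.16), 'finger_gap': np.float64(7.46)}
wrist collar [([650.1, -57.0, 151.0], 0.67)]
wrist fork_neck [([563.2, -31.0, 128.7], 0.68)]
wrist screw [([639.4, -53.7, 202.3], 0.9)]
side collar [([655.0, -56.4, 144.8], 0.65)]
side fork_neck [([568.4, -34.9, 130.0], 0.57)]
side screw [([646.6, -54.4, 201.5], 0.36)]
top collar [([652.8, -55.1, 152.6], 0.62)]
top fork_neck [([561.2, -32.0, 131.9], 0.91)]
top screw []
```

View pics/w4.png

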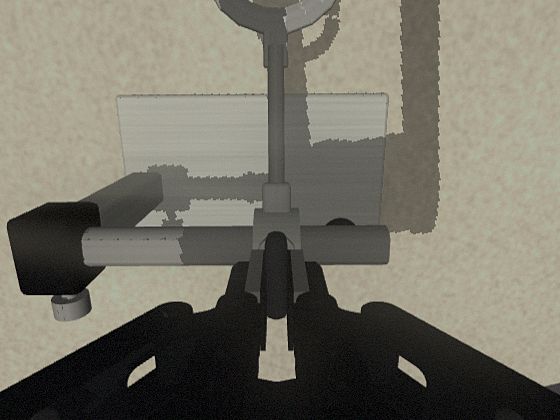

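play_rows --increments '[[-1,[-3,-0.3,0],0],[-1,[-3,-0.3,0],0],[-1,[-3,0,0],0],[-1,[0,0,0],0],[-1,[0,0,0],0]]'

```text
time: 10.0
tool_pos: [659.7, -57.6, 183.4]
tcp_rot: [-179.9, -0.2, 163.5]
ft_force: [-6.3, -3.1, -1.9]
finger_gap: 7.5
grip_force: 25.7
```

```bash
python3 look.py w5
```

```text
{'time': np.float64(10.0), 'joint_pos': array([ -9.37,  18.62,  77.43,  -0.09,  84.17, -82.89]), 'tool_pos': array([659.66, -57.58, 183.45]), 'tcp_rot': array([-179.88,   -0.21,  163.53]), 'ft_force': array([-6.34, -3.13, -1.94]), 'wrist_torque': array([-0.45,  1.2 ,  0.11]), 'grip_force': np.float64(25.74), 'finger_gap': np.float64(7.47)}
wrist collar [([651.2, -53.9, 150.7], 0.69)]
wrist fork_neck [([561.2, -28.5, 143.8], 0.69)]
wrist screw [([647.5, -54.5, 201.9], 0.73)]
side collar [([657.0, -57.1, 146.8], 0.58)]
side fork_neck [([565.8, -33.8, 142.5], 0.56)]
side screw [([650.8, -53.6, 204.1], 0.53)]
top collar [([655.4, -53.4, 151.2], 0.54)]
top fork_neck [([558.2, -31.3, 147.4], 0.59)]
top screw []
```

play_rows --increments '[[0,[0,0,0],0],[0,[0,0,0],0],[0.5,[0,0,-10],0],[1,[0,0,-23],0],[1,[0,0,-23],0],[1,[9,0,0],0],[1,[0,0,0],0],[1,[0,0,0],0]]'

```text
time: 11.27
tool_pos: [653.0, -53.9, 241.4]
tcp_rot: [180.0, 0.1, 163.6]
ft_force: [0.6, 0.1, -0.1]
finger_gap: 85.8
grip_force: 0.0
```

```bash
python3 look.py w6
python3 - <<'E'
import cv2
c=cv2.imread("pics/w6.png")[190:340,184:384]
cv2.imwrite("pics/w6c.png",cv2.resize(cv2.convertScaleAbs(c,alpha=1.6),None,fx=4,fy=4,interpolation=cv2.INTER_CUBIC))
E
```

```text
{'time': np.float64(11.27), 'joint_pos': array([ -9.2 ,  15.69,  74.89,   0.  ,  89.32, -82.79]), 'tool_pos': array([652.99, -53.9 , 241.41]), 'tcp_rot': array([1.7998e+02, 1.0000e-01, 1.6358e+02]), 'ft_force': array([ 0.64,  0.12, -0.08]), 'wrist_torque': array([ 0.02,  0.01, -0.02]), 'grip_force': np.float64(0.0), 'finger_gap': np.float64(85.75)}
wrist collar [([652.4, -53.4, 147.5], 0.95)]
wrist fork_neck [([560.5, -27.6, 140.3], 0.65)]
wrist screw [([650.1, -54.6, 203.6], 0.64)]
side collar [([655.2, -53.9, 146.2], 0.92)]
side fork_neck [([564.8, -34.2, 145.9], 0.59)]
side screw [([653.9, -56.4, 202.1], 0.55)]
top collar [([655.6, -53.3, 152.9], 0.76)]
top fork_neck [([559.0, -31.2, 147.5], 0.72)]
top screw []
```

View pics/w6c.png

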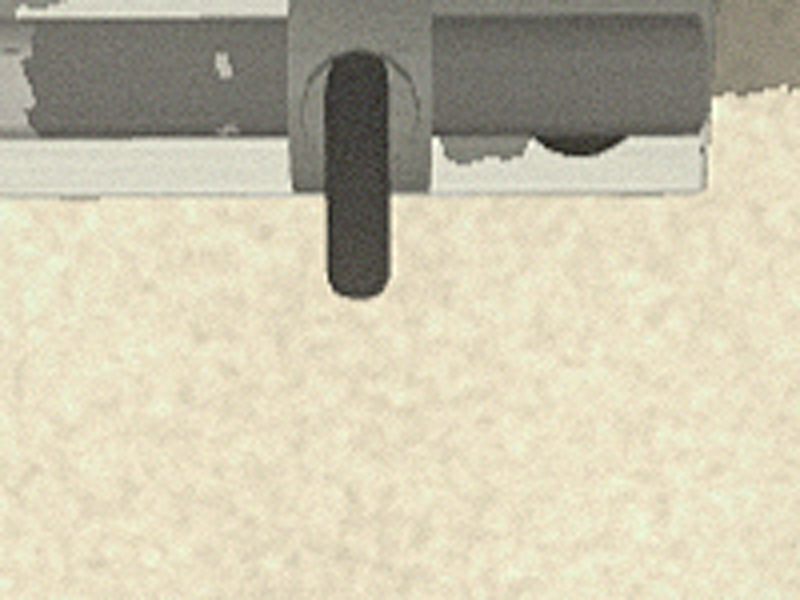

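```bash
cat > lean.py <<'E'
import numpy as np,sys
from scipy.optimize import least_squares
d=np.load(sys.argv[1]);M,K=d["M"],d["K"]
rl,rr,ht,hb,uc=map(float,sys.argv[2:7]); flat=[float(a) for a in sys.argv[7:]]
yaw=np.radians(-16.5);ex=np.array([np.cos(yaw),np.sin(yaw),0]);P=np.array([653.5,-55.5,0]);C=M[:3,3]
def ray(u,r):
    D=M[:3,:3]@np.linalg.inv(K)@[u,r,1];e=np.array([D@ex,D[2]]);return np.array([(C-P)@ex,C[2]]),e/np.linalg.norm(e)
def dist(u,r,q):
    c,e=ray(u,r);v=np.array(q)-c;return v[0]*e[1]-v[1]*e[0]
def rod(t): return [dist(235,rl,(t[0],150))-np.sign(dist(235,rl,(t[0],150)))*t[1],dist(235,rr,(t[0],150))-np.sign(dist(235,rr,(t[0],150)))*t[1]]
s=least_squares(rod,[0,9]);s0=s.x[0];print("axis s",s0,"R fit (10)",s.x[1])
def head(t,z0=150,W=15):
    a,r=t;n=np.array([-np.sin(a),np.cos(a)]);x=np.array([np.cos(a),np.sin(a)]);A=np.array([s0,z0])
    return [dist(uc,ht,A+n*(r-9)-W*x),dist(uc,hb,A+n*(r+9)+W*x)]
h=least_squares(head,[0,52]);print("lean deg",np.degrees(h.x[0]),"r",h.x[1],h.fun)
A=np.array([s0,150])+h.x[1]*np.array([-np.sin(h.x[0]),np.cos(h.x[0])]);print("head world",P+A[0]*ex,A[1])
for f in flat:
    c,e=ray(235,f);c=c-[s0,150];t=min(np.roots([1,2*c@e,c@c-100]).real);q=c+t*e;print("flat edge angle (lean +)",-np.degrees(np.arctan2(q[0],q[1])))
E
python3 lean.py w6.npz 194.25 223.75 202.5 264.5 273.5
python3 - <<'E'
import cv2
g=cv2.imread("pics/w6.png")[:,:,1]
print(g[188:230,225:245].mean(1).round().tolist()); print(g[198:270,270:277].mean(1).round().tolist())
g=cv2.imread("pics/w3.png")[:,:,1]
print(g[230:272,190:255].mean(1).round().tolist())
E
```

```text
axis s -0.21873478583281258 R fit (10) 9.724673601575654
lean deg -3.1902380922798725 r 38.5709724458725 [-1.54898316e-12  4.26325641e-13]
head world [655.34840649 -56.04752295   0.        ] 188.51119748303913
[135.0, 135.0, 131.0, 131.0, 133.0, 130.0, 91.0, 62.0, 70.0, 70.0, 73.0, 72.0, 71.0, 72.0, 72.0, 77.0, 80.0, 79.0, 80.0, 79.0, 79.0, 75.0, 71.0, 72.0, 73.0, 72.0, 71.0, 72.0, 70.0, 70.0, 68.0, 70.0, 71.0, 68.0, 70.0, 57.0, 96.0, 135.0, 140.0, 135.0, 134.0, 134.0]
[81.0, 85.0, 83.0, 83.0, 71.0, 47.0, 38.0, 41.0, 42.0, 39.0, 39.0, 38.0, 40.0, 40.0, 42.0, 37.0, 42.0, 39.0, 40.0, 41.0, 41.0, 40.0, 39.0, 39.0, 42.0, 41.0, 39.0, 42.0, 42.0, 41.0, 42.0, 43.0, 43.0, 41.0, 46.0, 44.0, 43.0, 45.0, 47.0, 44.0, 44.0, 43.0, 45.0, 47.0, 46.0, 47.0, 45.0, 45.0, 44.0, 45.0, 47.0, 47.0, 47.0, 48.0, 47.0, 48.0, 49.0, 52.0, 46.0, 49.0, 49.0, 48.0, 52.0, 50.0, 48.0, 42.0, 83.0, 130.0, 142.0, 140.0, 138.0, 137.0]
[128.0, 131.0, 134.0, 130.0, 129.0, 137.0, 120.0, 74.0, 59.0, 70.0, 77.0, 84.0, 86.0, 91.0, 95.0, 98.0, 94.0, 105.0, 114.0, 115.0, 116.0, 115.0, 114.0, 115.0, 115.0, 116.0, 115.0, 115.0, 114.0, 114.0, 112.0, 112.0, 112.0, 116.0, 104.0, 90.0, 105.0, 137.0, 146.0, 144.0, 144.0, 144.0]
```

```bash
cat >> lean.py <<'E'
for R0 in (51,52,53):
    h=least_squares(lambda t:head((t[0],R0),150,t[1]),[0,15]);print("r",R0,"lean",np.degrees(h.x[0]),"W",h.x[1])
E
python3 lean.py w6.npz 194.0 224.0 202.6 264.1 273.5
sed -i 's/235/220/g' lean.py; python3 lean.py w3.npz 236.7 266.3 194 252 280 246.8 | grep -E "axis|flat"
```

```text
axis s -0.21896358213253309 R fit (10) 9.889230732982055
lean deg -4.549110926502981 r 36.53114850841968 [-1.82772908e-10 -6.27693453e-11]
head world [656.06815292 -56.26072155   0.        ] 186.41606503461276
r 51 lean 3.2343729904293377 W 14.060824369962653
r 52 lean 3.5967690690675296 W 13.999186622740176
r 53 lean 3.944350692187886 W 13.937425700939432
axis s 0.01722849756554464 R fit (10) 9.967634563844879
flat edge angle (lean +) 41.183111960087494
```

play_rows --increments '[[1,[2.5,-1.4,19],0],[1,[0,0,19],0],[1,[0,0,19],0],[0,[0,0,0],0],[-0.5,[0,0,0],0],[-0.5,[0,0,0],0],[-1,[0,0,0],0],[-1,[0,0,0],0],[-1,[0,0,0],0],[-1,[0,0,0],0]]' --force 25

```text
time: 12.7
tool_pos: [650.4, -54.9, 184.5]
tcp_rot: [-180.0, 0.1, 163.6]
ft_force: [-0.5, -0.9, 3.4]
finger_gap: 7.1
grip_force: 29.0
```

```bash
cat > st.py <<'E'
from h import *
s=sense(); t=s["wrist_torque"]
for k in range(5):
    snapshot("top"); s=sense(); print(s["time"].round(2),s["tool_pos"].round(2),s["tcp_rot"].round(2),"F",s["ft_force"].round(1),"T",s["wrist_torque"].round(3),"q6",s["joint_pos"][5].round(2),"e6",s["joint_efforts"][5].round(3),s["finger_gap"].round(2),s["grip_force"].round(1))
E
python3 st.py
```

```text
Traceback (most recent call last):
  File "st.py", line 4, in <module>
    snapshot("top"); s=sense(); print(s["time"].round(2),s["tool_pos"].round(2),s["tcp_rot"].round(2),"F",s["ft_force"].round(1),"T",s["wrist_torque"].round(3),"q6",s["joint_pos"][5].round(2),"e6",s["joint_efforts"][5].round(3),s["finger_gap"].round(2),s["grip_force"].round(1))
                                      ^^^^^^^^^^^^^^^
AttributeError: 'float' object has no attribute 'round'
```

Well centred (side forces near zero). Start turning.

```bash
sed -i 's/s\["time"\].round(2)/round(float(s["time"]),2)/; s/\["finger_gap"\].round(2)/["finger_gap"]/; s/s\["grip_force"\].round(1)/""/' st.py; sed -i 's/range(5)/range(3)/' st.py; python3 st.py
```

```text
12.8 [650.4  -54.95 184.44] [-1.8000e+02  1.1000e-01  1.6356e+02] F [-0.8 -1.   4.5] T [-0.167  0.078  0.023] q6 -82.88 e6 0.044 7.579296275666038 
12.85 [650.42 -54.95 184.46] [1.8000e+02 1.1000e-01 1.6356e+02] F [-0.9 -0.4  6.6] T [-0.161  0.196  0.025] q6 -82.88 e6 0.044 7.735560159774975 
12.9 [650.42 -54.94 184.43] [-1.8000e+02  1.1000e-01  1.6356e+02] F [-0.1 -0.7  6.1] T [-0.132  0.103  0.047] q6 -82.88 e6 0.046 7.679625974060304
```

play_rows --increments '[[-1,[0,0,0.1],0.1],[-1,[0,0,0.1],0.1],[-1,[0,0,0.1],0.1],[-1,[0,0,0.1],0.1],[-1,[0,0,0.1],0.1],[-1,[0,0,0.1],0.1]]'

```text
time: 13.4
tool_pos: [650.7, -54.6, 183.9]
tcp_rot: [179.9, 0.1, 128.9]
ft_force: [0.2, 0.2, 5.6]
finger_gap: 7.2
grip_force: 33.8
```

```bash
python3 st.py
```

```text
13.45 [650.69 -54.57 183.92] [1.7988e+02 8.0000e-02 1.2846e+02] F [-0.4 -0.   5.1] T [ 0.431 -0.273 -0.006] q6 -47.77 e6 -1.491 7.414922346126299 
13.5 [650.7  -54.57 183.95] [1.7988e+02 8.0000e-02 1.2894e+02] F [0.2 0.4 4.9] T [ 0.444 -0.237 -0.105] q6 -48.25 e6 1.869 7.407825782430627 
13.55 [650.7  -54.58 183.94] [1.7988e+02 8.0000e-02 1.2911e+02] F [0. 0. 5.] T [ 0.416 -0.282 -0.091] q6 -48.43 e6 0.626 7.625185017684296
```

play_rows --increments '[[-1,[0,0,0.07],0.08],[-1,[0,0,0.07],0.08],[-1,[0,0,0.07],0.08],[-1,[0,0,0.07],0.08],[-1,[0,0,0.07],0.08],[-1,[0,0,0.07],0.08],[-1,[0,0,0.07],0.08],[-1,[0,0,0.07],0.08],[-1,[0,0,0.05],0.06],[-1,[0,0,0.03],0.04],[-1,[0,0,0.03],0.03],[-1,[0,0,0.03],0.03]]'

```text
time: 14.55
tool_pos: [651.4, -54.6, 183.2]
tcp_rot: [179.8, -0.0, 83.3]
ft_force: [4.4, -0.2, 3.1]
finger_gap: 7.5
grip_force: 38.3
```

```bash
python3 st.py
```

```text
14.6 [651.36 -54.61 183.18] [ 1.7977e+02 -2.0000e-02  8.3150e+01] F [ 3.7 -1.1  3.1] T [ 0.217 -1.141  0.063] q6 -2.46 e6 -0.473 7.3260357253201525 
14.65 [651.38 -54.66 183.21] [ 1.7977e+02 -2.0000e-02  8.3330e+01] F [4.4 0.4 3.6] T [ 0.199 -1.332  0.019] q6 -2.64 e6 0.701 7.682589840792286 
14.7 [651.34 -54.65 183.17] [ 1.7977e+02 -2.0000e-02  8.3400e+01] F [5.8 0.4 2.9] T [ 0.252 -1.371  0.022] q6 -2.71 e6 0.295 7.627509796807798
```

play_rows --increments '[[-1,[0,0,0.03],0.04],[-1,[0,0,0.03],0.04],[-1,[0,0,0.03],0.04],[-1,[0,0,0.03],0.04],[-1,[0,0,0.03],0.03],[-1,[0,0,0.02],0.02],[-1,[0,0,0.02],0.02]]'

```text
time: 15.28
tool_pos: [651.5, -54.7, 183.0]
tcp_rot: [179.8, -0.1, 70.2]
ft_force: [5.9, -1.1, 2.4]
finger_gap: 7.5
grip_force: 38.4
```

```bash
python3 st.py
```

```text
15.33 [651.48 -54.69 182.97] [ 1.7977e+02 -7.0000e-02  7.0110e+01] F [7.  0.5 3. ] T [ 0.183 -1.509  0.135] q6 10.58 e6 -0.186 7.04879457752535 
15.38 [651.45 -54.71 182.96] [ 1.7977e+02 -7.0000e-02  7.0200e+01] F [ 6.2 -1.   3. ] T [ 0.109 -1.491  0.025] q6 10.49 e6 0.464 7.752979369932087 
15.43 [651.48 -54.72 183.  ] [ 1.7976e+02 -7.0000e-02  7.0240e+01] F [ 6.1 -0.8  3. ] T [ 0.179 -1.539  0.06 ] q6 10.45 e6 0.196 7.470730311078592
```

play_rows --increments '[[-1,[0,0,0.02],0.025],[-1,[0,0,0.02],0.025],[-1,[0,0,0.02],0.025],[-1,[0,0,0.02],0.025],[-1,[0,0,0.02],0.02],[-1,[0,0,0.02],0.015],[-1,[0,0,0.01],0.015]]'

```text
time: 16.02
tool_pos: [651.5, -54.8, 182.9]
tcp_rot: [179.8, -0.1, 61.6]
ft_force: [6.8, -0.1, 2.7]
finger_gap: 7.5
grip_force: 38.0
```

```bash
python3 st.py
```

```text
16.07 [651.55 -54.79 182.88] [ 1.7976e+02 -1.0000e-01  6.1550e+01] F [ 6.9 -0.2  2.5] T [ 0.058 -1.623  0.076] q6 19.14 e6 -0.117 7.488560941489155 
16.12 [651.53 -54.78 182.86] [ 1.7977e+02 -1.0000e-01  6.1620e+01] F [ 6.5 -0.4  3.5] T [-0.008 -1.558  0.097] q6 19.07 e6 0.37 7.407854589214397 
16.17 [651.53 -54.78 182.84] [ 1.7977e+02 -1.0000e-01  6.1650e+01] F [7.1 0.3 3.3] T [-0.01  -1.598  0.021] q6 19.04 e6 0.169 7.525370910738664
```

Create st.py:
```python
from h import *
T=[]
for k in range(4):
    if k: snapshot("top")
    s=sense(); T.append(round(float(s["wrist_torque"][2]),3))
print(round(float(s["time"]),2),s["tool_pos"].round(2),s["tcp_rot"].round(2),"F",s["ft_force"].round(1),"Txy",s["wrist_torque"].round(2)[:2],"Tz",T,"turned",round(np.radians(163.56-s["tcp_rot"][2]),3))
```

```text
(no output)
```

play_rows --increments '[[-1,[0,0,0.02],0.02],[-1,[0,0,0.02],0.02],[-1,[0,0,0.02],0.02],[-1,[0,0,0.02],0.02],[-1,[0,0,0.02],0.02],[-1,[0,0,0.02],0.02]]'

```text
time: 16.67
tool_pos: [651.6, -54.8, 182.7]
tcp_rot: [179.8, -0.1, 54.7]
ft_force: [6.0, -0.2, 3.7]
finger_gap: 7.2
grip_force: 37.5
```

```bash
python3 st.py
```

```text
16.82 [651.57 -54.84 182.76] [ 1.7977e+02 -1.2000e-01  5.4770e+01] F [ 6.5 -0.3  2.1] Txy [-0.07 -1.63] Tz [0.122, 0.124, 0.033, 0.081] turned 1.899
```

play_rows --increments '[[-1,[0,0,0.02],0.02],[-1,[0,0,0.02],0.02],[-1,[0,0,0.02],0.02],[-1,[0,0,0.02],0.02],[-1,[0,0,0.02],0.02],[-1,[0,0,0.02],0.02]]'

```text
time: 17.32
tool_pos: [651.6, -54.9, 182.6]
tcp_rot: [179.8, -0.1, 47.9]
ft_force: [6.8, -1.3, 2.3]
finger_gap: 7.2
grip_force: 36.8
```

```bash
python3 st.py
```

```text
17.47 [651.59 -54.93 182.62] [ 1.7978e+02 -1.5000e-01  4.7890e+01] F [ 7.5 -1.4  3.8] Txy [-0.14 -1.61] Tz [0.104, 0.052, 0.054, 0.068] turned 2.019
```

play_rows --increments '[[-1,[0,0,0.02],0.02],[-1,[0,0,0.02],0.02],[-1,[0,0,0.02],0.02],[-1,[0,0,0.02],0.02],[-1,[0,0,0.02],0.02]]'

```text
time: 17.88
tool_pos: [651.6, -54.9, 182.6]
tcp_rot: [179.8, -0.2, 42.1]
ft_force: [7.9, -1.0, 3.3]
finger_gap: 7.7
grip_force: 36.2
```

```bash
python3 st.py
```

```text
18.03 [651.6  -54.95 182.56] [ 1.7979e+02 -1.6000e-01  4.2170e+01] F [ 7.6 -0.5  3.5] Txy [-0.2  -1.55] Tz [0.215, 0.085, 0.04, 0.056] turned 2.119
```

play_rows --increments '[[-1,[0,0,0.02],0.02],[-1,[0,0,0.02],0.02],[-1,[0,0,0.02],0.02],[-1,[0,0,0.02],0.02],[-1,[0,0,0.02],0.02]]'

```text
time: 18.45
tool_pos: [651.6, -55.0, 182.5]
tcp_rot: [179.8, -0.2, 36.4]
ft_force: [7.4, -1.1, 2.7]
finger_gap: 7.2
grip_force: 35.7
```

```bash
python3 st.py
```

```text
18.6 [651.63 -55.01 182.5 ] [179.8   -0.18  36.44] F [ 6.4 -1.1  3.6] Txy [-0.25 -1.6 ] Tz [0.166, 0.162, 0.129, 0.149] turned 2.219
```

play_rows --increments '[[-1,[0,0,0.02],0.02],[-1,[0,0,0.01],0.015],[-1,[0,0,0.01],0.015]]'

```text
time: 18.85
tool_pos: [651.6, -55.0, 182.5]
tcp_rot: [179.8, -0.2, 33.5]
ft_force: [7.5, -0.6, 3.5]
finger_gap: 7.1
grip_force: 35.5
```

```bash
sed -i 's/range(4)/range(8)/' st.py; python3 st.py
```

```text
19.2 [651.59 -55.03 182.45] [179.81  -0.19  33.58] F [ 6.8 -1.4  4. ] Txy [-0.28 -1.51] Tz [0.258, 0.186, 0.112, 0.129, 0.122, 0.152, 0.094, 0.11] turned 2.269
```

play_rows --increments '[[-1,[0,0,0.02],0.02],[-1,[0,0,0.02],0.02],[-1,[0,0,0.02],0.02]]'

```text
time: 19.45
tool_pos: [651.6, -55.0, 182.5]
tcp_rot: [179.8, -0.2, 30.1]
ft_force: [7.2, -0.4, 2.9]
finger_gap: 7.7
grip_force: 35.2
```

```bash
python3 st.py
```

```text
19.8 [651.61 -55.05 182.4 ] [179.82  -0.2   30.15] F [ 7.7 -0.7  3.5] Txy [-0.35 -1.56] Tz [0.208, 0.271, 0.115, 0.2, 0.209, 0.174, 0.125, 0.143] turned 2.328
```

play_rows --increments '[[-1,[0,0,0.01],0.015],[-1,[0,0,0.01],0.015]]'

```text
time: 19.97
tool_pos: [651.6, -55.0, 182.4]
tcp_rot: [179.8, -0.2, 28.4]
ft_force: [7.0, -1.1, 3.5]
finger_gap: 7.6
grip_force: 34.9
```

```bash
python3 st.py
```

```text
20.32 [651.61 -55.04 182.4 ] [179.83  -0.2   28.43] F [ 7.1 -1.2  3. ] Txy [-0.32 -1.5 ] Tz [0.227, 0.21, 0.198, 0.243, 0.151, 0.196, 0.201, 0.15] turned 2.358
```

play_rows --increments '[[-0.3,[0,0,0],0],[0.3,[0,0,0],0],[0.3,[0,0,0],0],[0.5,[0,0,0],0],[0.6,[0,0,-10],0],[1,[0,0,-20],0],[1,[0,0,-30],0],[1,[0,0,-30],0],[1,[0,0,0],0]]'

```text
time: 21.07
tool_pos: [652.4, -55.1, 280.0]
tcp_rot: [179.6, -0.5, 28.4]
ft_force: [0.9, 0.1, 0.6]
finger_gap: 85.2
grip_force: 0.0
```

play_rows --increments '[[1,[0,0,0],-0.12],[1,[0,0,0],-0.12],[1,[0,0,0],-0.12],[1,[0,0,0],-0.12],[1,[0,0,0],-0.12],[1,[0,0,0],-0.12],[1,[0,0,0],-0.12],[1,[0,0,0],-0.12],[1,[0,0,0],-0.05],[1,[10,0,0],0],[1,[20,0,0],0],[1,[0,0,0],0]]'

```text
time: 22.07
tool_pos: [651.9, -21.3, 271.5]
tcp_rot: [180.0, -0.1, 86.2]
ft_force: [-0.2, -0.4, -0.0]
finger_gap: 85.4
grip_force: 0.0
```

```bash
python3 look.py w7;  python3 - <<'E'
import cv2
c=cv2.imread("pics/w7.png")[200:350,180:380]
cv2.imwrite("pics/w7c.png",cv2.resize(cv2.convertScaleAbs(c,alpha=1.6),None,fx=4,fy=4,interpolation=cv2.INTER_CUBIC))
E
```

```text
{'time': np.float64(22.07), 'joint_pos': array([-6.43, 14.86, 72.76,  0.1 , 92.37, -2.62]), 'tool_pos': array([651.9 , -21.32, 271.45]), 'tcp_rot': array([ 1.7999e+02, -1.0000e-01,  8.6190e+01]), 'ft_force': array([-0.24, -0.44, -0.04]), 'wrist_torque': array([ 0.02,  0.  , -0.  ]), 'grip_force': np.float64(0.0), 'finger_gap': np.float64(85.45)}
wrist collar [([651.3, -57.3, 149.4], 0.64)]
wrist fork_neck [([563.0, -25.8, 141.0], 0.95)]
wrist screw [([651.1, -58.3, 199.2], 0.78)]
side collar [([656.5, -57.0, 147.2], 0.69)]
side fork_neck [([564.8, -34.1, 141.3], 0.65)]
side screw [([652.0, -54.2, 199.5], 0.4)]
top collar [([652.8, -56.9, 151.3], 0.68)]
top fork_neck [([559.5, -31.5, 145.9], 0.94)]
top screw [([649.3, -53.6, 197.4], 0.61)]
```

View pics/w7c.png

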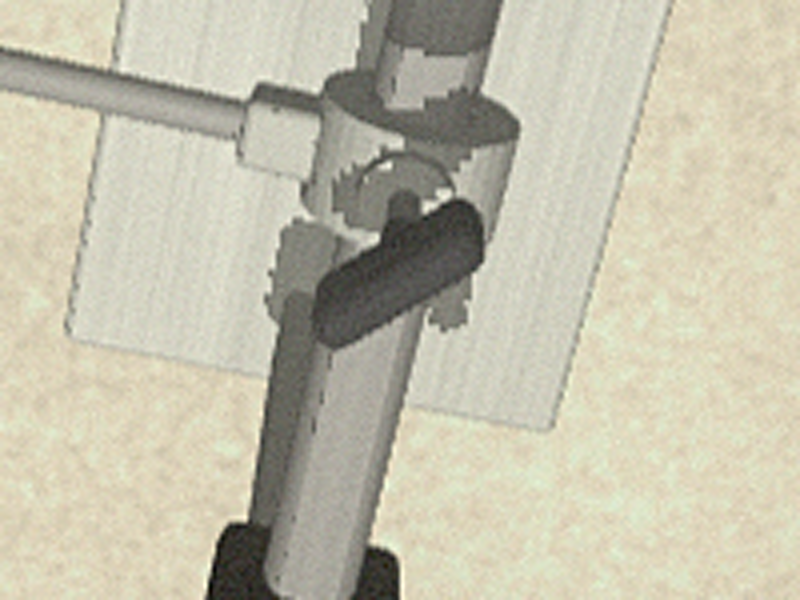

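Run:
```python
import cv2,numpy as np
g=cv2.imread("pics/w7.png")[:,:,1].astype(float)
for r in (304,310,316,322):
    acc=np.mean([cv2.warpAffine(g[r+k:r+k+1],np.float32([[1,0,0.22*k],[0,1,0]]),(560,1))[0] for k in (-2,-1,0,1,2)],0)
    print(r,acc[240:290].round().astype(int).tolist())
```

```text
304 [130, 131, 134, 138, 138, 117, 56, 56, 62, 63, 64, 63, 62, 63, 61, 73, 78, 83, 78, 95, 107, 107, 107, 106, 108, 108, 110, 109, 107, 106, 107, 106, 106, 107, 106, 95, 90, 84, 76, 85, 127, 133, 131, 130, 132, 133, 135, 133, 133, 132]
310 [133, 130, 129, 134, 123, 59, 55, 61, 63, 60, 63, 63, 59, 63, 74, 81, 84, 90, 101, 107, 108, 106, 104, 107, 107, 109, 109, 108, 107, 106, 106, 107, 108, 102, 91, 89, 80, 74, 108, 137, 132, 133, 136, 140, 140, 139, 138, 137, 135, 135]
316 [132, 136, 138, 125, 60, 54, 62, 62, 63, 61, 61, 58, 67, 76, 85, 88, 94, 104, 106, 105, 106, 108, 109, 108, 107, 108, 109, 105, 104, 105, 106, 107, 96, 92, 84, 74, 82, 126, 137, 138, 139, 138, 134, 132, 132, 133, 135, 137, 135, 135]
322 [134, 136, 127, 68, 52, 58, 62, 61, 58, 61, 62, 71, 78, 85, 89, 99, 106, 107, 106, 104, 106, 107, 108, 107, 108, 106, 106, 105, 105, 107, 101, 91, 88, 81, 72, 108, 144, 138, 137, 135, 131, 133, 134, 135, 135, 136, 133, 134, 135, 137]
```

Run:
```python
s=open("fit.py").read().replace("w2.npz","w7.npz")
s=s[:s.index("obs={")]+"obs={304:(None,258.9,274.9,279.55),310:(None,257.8,273.5,278.0),316:(None,256.5,271.9,276.55),322:(None,254.9,270.5,275.1)}"+s[s.index("\nC=M"):]
s=s.replace("o.append((z0-150)/1.0)","o+=[(z0-150)/.3,(yaw-np.radians(-16.5))*300]")
exec(s)
```

```text
yaw -16.49910443095131 653.5220209415504 150.0000049950142 [-0.05 -0.06  0.02  0.09  0.    0.  ]
304 [-42.4  32. ] mid -5.2 half 37.2
310 [-40.6  32.7] mid -3.9 half 36.6
316 [-39.8  32.3] mid -3.8 half 36.0
322 [-40.6  33. ] mid -3.8 half 36.8
```

```bash
python3 -c "
from h import *
print(hand_in())"
```

```text
the job is handed in; nothing more can be done
None
```

I turned the collar until the thumbscrew faced the flat to within about 1–2° (both lean roughly 3–4° towards the fork), tightened it to an estimated 0.25 N m, and handed the job in at about 22 s with the gripper clear; I did not re-measure the cast, pliers or bottle, and the hand-in returned no verdict.

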